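# Load and seal the leak-test chamber

### The arm

A 6-joint arm with a two-finger parallel gripper is mounted at the origin on the work surface. World frame = base frame: x ahead of the robot, y to its left, z up, the work surface at z = 0. Lengths are in m, angles in rad, forces in N, time in s.
With the tool pointing down it reaches from about 0.3 to 0.875 m from the base axis. Payload 6.4 kg.
Tool frame: the origin (TCP) lies midway between the tips of the shut fingers; the grasp point (between the pads) lies 19 mm behind it; z points along the fingers, y is the line along which they close (so a half turn about z gives the same grasp; the last joint's range is limited). The gripper opens to 85 mm and grips with 20 to 120 N. Pads are 22 mm wide; open, the fingers measure 114 mm over their backs; the gripper's body (76 mm by 85 mm) begins 54 mm behind the grasp point. The pads swing forward as they close: fully open they stand 13 mm farther back than shut.
Start: joints at [1.019, 0.181, 1.607, -0, 1.354, -0.206], TCP at [0.195, 0.541, 0.231] pointing down, gripper open.
Joint ranges: [-2.99, 2.99], [-0.89, 2.07], [0.3, 2.58], [-1.14, 4.28], [0, 2.63], [-3.12, 3.12]. Speed limits (rad/s): [2.57, 2.57, 3.01, 3.14, 3.14, 3.14].

### API

Orientations are given as a unit quaternion [w, x, y, z].
In Python, from bench import status, camera, ctrl gives the robot as it stands. The module is installed in compiled form; this text tells all that it offers.
- The arm moves only by the shell command python3 -m handwheel 'ROWS'. ROWS is JSON, a list that holds one entry, the list of rows, each a list of 7 numbers: the opening, from -1 (shut) to 1 (fully open), then the shift along the tool's x, y, z in cm, then the turn, a rotation vector about the tool's x, y, z in degrees. A call has 1 to 10 rows; each row is the pose to reach, as a shift and turn from the pose commanded when the call began, along the tool's axes at that moment; what a row does not reach only later rows make up. A row lasts 1/8 s, in which the tool goes at most 62.5 mm and 10.7 degrees, less where a joint would pass 70% of its speed; a pose out of reach is approached as far as the arm can. A call with a gripper value outside its range is refused whole. The fingers move at their own pace and stop on an object; the grip force is fixed at half the most. Time passes only in rows, so rows that repeat a pose let the fingers close. It gives the time, the measured TCP pose, the force, the opening and the grip force at its end, in the units of the state.
- status.get_obs(): the state, without advancing time (a new reading comes with each control period).
- camera(name): name is "side" or "top" or "wrist"; returns a dict with "frame" (400x640x3 uint8, blue, green, red), "depth" (400x640 float32, m along the optical axis (not along the pixel's ray), 0 where there is no reading), "fx", "fy", "cx", "cy" (pixels), "extrinsics" (4x4, takes a point from camera to world coordinates); the wrist camera has in their place "hand_eye" (4x4, takes a point from camera to tool coordinates, whose origin is the TCP and whose axes are the flange's). Camera axes: x right, y down, z forward; pixel columns grow to the right and rows downward; lengths in m; the calibration is good to about 2 mm. The wrist camera is an equidistant fisheye: a pixel r from the principal point sees the ray r / f radians off the axis. A picture is of the moment at which its call begins: read the wrist's pose just before it.
- ctrl.hand_in(): hands the job in; it is judged then, once.
The state is a dict: "time_s": time; "q": joint angles; "dq": joint speeds; "joint_efforts": joint torques, N m; "eef_pos": TCP position; "eef_rot": TCP orientation; "wrist_force": force on the tool from outside, world axes, zero at the start; "torque": the same for the moment, N m; "opening": opening from 0.0 (shut) to 1.0 (fully open); "grasp_force": force on a finger pad.
Only numpy, scipy, OpenCV 4.12 (cv2) and the standard library are available. Lean on these libraries where they do the work, as an engineer would, in place of code of your own. Each camera call takes 0.05 s, during which the arm holds its last target. There are 200 camera calls.

### The job

Leak-test this batch: stand every valve body on the table upright inside the test chamber, then push the chamber's lid shut until its latch snaps in, tighten the ratchet knob on the lid clockwise until it slips and clicks, and last swing the pressure lever on the round console to line up with the brass index tab. Leave the other things on the bench where they are.

Things in the scene. Friction and masses are not known exactly. Their poses are not given: they have to be found in the camera images.
- valve1_c (a point): valve body, one of up to five alike (some starts have only three or four; the missing ones read None): turned steel and aluminium, standing upright, 70 mm tall, 160 g or so. Base disc 46 mm diameter from 0 to 14 mm height, body 37 mm diameter from 14 to 32 mm, round stem 20 mm diameter from 32 mm to the top at 70 mm: grip the stem. This point is on its axis, 35 mm above its underside; z along the axis, up through the stem.
- valve2_c (a point): valve body, one of up to five alike (some starts have only three or four; the missing ones read None): turned steel and aluminium, standing upright, 70 mm tall, 160 g or so. Base disc 46 mm diameter from 0 to 14 mm height, body 37 mm diameter from 14 to 32 mm, round stem 20 mm diameter from 32 mm to the top at 70 mm: grip the stem. This point is on its axis, 35 mm above its underside; z along the axis, up through the stem.
- valve3_c (a point): valve body, one of up to five alike (some starts have only three or four; the missing ones read None): turned steel and aluminium, standing upright, 70 mm tall, 160 g or so. Base disc 46 mm diameter from 0 to 14 mm height, body 37 mm diameter from 14 to 32 mm, round stem 20 mm diameter from 32 mm to the top at 70 mm: grip the stem. This point is on its axis, 35 mm above its underside; z along the axis, up through the stem.
- valve4_c (a point): valve body, one of up to five alike (some starts have only three or four; the missing ones read None): turned steel and aluminium, standing upright, 70 mm tall, 160 g or so. Base disc 46 mm diameter from 0 to 14 mm height, body 37 mm diameter from 14 to 32 mm, round stem 20 mm diameter from 32 mm to the top at 70 mm: grip the stem. This point is on its axis, 35 mm above its underside; z along the axis, up through the stem.
- valve5_c (a point): valve body, one of up to five alike (some starts have only three or four; the missing ones read None): turned steel and aluminium, standing upright, 70 mm tall, 160 g or so. Base disc 46 mm diameter from 0 to 14 mm height, body 37 mm diameter from 14 to 32 mm, round stem 20 mm diameter from 32 mm to the top at 70 mm: grip the stem. This point is on its axis, 35 mm above its underside; z along the axis, up through the stem.
- chamber: fixed leak-test chamber: an open aluminium box, 116 mm (x) by 338 mm (y) outside, 90 mm tall, walls and floor 8 mm (inside 100 by 322 mm, floor top 8 mm above the table). The origin is under its centre on the table; x points from its front, with the latch, to the hinged far side; y along its length, z up.
- lid (a joint): angle of the clear, aluminium-framed lid (130 mm deep, 338 mm long, 8 to 10 mm thick), rad: 0 = shut on the rim; starts at 1.6 to 1.8 (upright, leaning back); stop at 1.9. Stiff hinge (0.5 N m friction): stays at any angle. From about 0.1 rad the tongue rides on the latch; pressing it past takes about 15 N in all at the front edge, then it snaps in. Its own weight does not latch it.
- lid_hinge (a point): point on the lid's hinge axis in the middle of its length, 65 mm beyond the chamber's centre and 90 mm above the table; the axis runs along the chamber's y. x and z turn with the lid: -x points from the hinge to the front edge, z out of the lid's outer face.
- lid_edge (a point): middle of the lid's front edge, on its outer (upper when shut) face, 130 mm from the hinge axis. Beyond it a steel tongue 28 mm wide sticks out 18 mm. Apart from the knob in the middle the outer face is clear: push it anywhere along the edge, a few centimetres beside the latch.
- latch (a joint): travel of the sprung latch bolt (30 mm wide steel bolt with a bevelled nose, on a dark bracket in the middle of the chamber's front, rising to 25 mm above the shut lid's rim level), m: 0 = sprung out, as at the start and over the tongue when the lid is latched; the lid's tongue pushes it back about 0.010 on its way down, then it snaps back to 0.
- screw (a joint): turn of the clamp screw, a 60 mm steel collar 15 mm tall in the middle of the lid under the knob, rad: grows clockwise seen from above with the lid shut; starts at 0.5 to 1.6 (loose), home against its stop at 3.0. Turning it takes about 0.05 N m.
- ratchet (a joint): slip of the ratchet knob against the clamp screw, rad, clockwise positive, 0 at the start. It stays about 0 while the screw turns with the knob; once the screw is home the knob slips at about 0.25 N m, rising to about 0.4 N m before each click (felt only while it turns), and this grows; one click every 0.52 rad, the first after 0.26. Turned back, the knob would unscrew the screw.
- knob_grip (a point): centre of the ratchet knob: round, fluted, black, 44 mm diameter, 38 mm tall, 19 mm to either side of this point along the axis. With the lid shut it stands upright over the chamber's centre, this point 133 mm above the table and 35 mm above the lid's top face; z along its axis; x and y turn with the knob. It has no end of turn.
- lever (a joint): angle of the pressure lever on the round white console, rad: starts at 0 to 0.5 and grows clockwise seen from above, up to 2.6. It stays where it is left (about 0.12 N m of friction).
- lever_grip (a point): centre of the lever's upright black knob (22 mm diameter, 36 mm tall), 60 mm from the lever's vertical axis and 72 mm above the table; x points outward along the lever, z up.
- console: fixed round white pressure console, 190 mm diameter, 36 mm tall; origin on the table under the lever's axis, z up. The lever at angle 0 points along its -x.
- tab (a point): brass index tab on the console's rim (18 by 12 mm, 10 mm tall), 84 mm from the lever's axis, its top 46 mm above the table; x points outward along the direction the lever must take. Set anew for each start, between 1.0 and 2.2 rad of lever angle.
- dispenser: bystander: blue plastic dispensing bottle with a white cap, 56 mm diameter, 140 mm tall; origin at its underside
- jar: bystander: glass jar with an aluminium cap, 60 mm diameter, 60 mm tall; origin at its underside
- spool: bystander: white spool, 52 mm diameter, 40 mm tall; origin at its underside
- driver: bystander: grey-handled screwdriver lying flat, 170 mm long
- dish: bystander: clear shallow dish, 70 mm diameter, 30 mm tall; origin at its underside
- flange: bystander: plain steel disc, 68 mm diameter, 18 mm thick; origin at its underside

How it is judged:
By the outcome, as a careful person would: the job done as asked, in the order asked, and still so for the second after the job is handed in, with the robot touching nothing.
Of valve1, valve2, valve3, valve4, valve5 only 3 to 5 are there at a start; the rules pass over those that are not, and their reading is None.
At some moment in a run one of valve1, valve2, valve3, valve4, valve5 may be knocked a few centimetres aside while the robot is not near it.
It also fails if it takes over 210 s, if anything falls off the work surface, if the arm or the gripper's body presses on something with over 40 N, if the wrist force passes 120 N, or if a joint passes its speed limit or range.

## Working session

There is one attempt and no reset: what is moved stays moved. The work goes in short steps, Python scripts to look and compute and a shell command to move; the robot and the scene stay as the last step left them, time stands still between calls to the robot, and variables do not carry over. Pictures are saved under pics/ and viewed, at most 14 in all, crops included, and the job is handed in when it is done.

```bash
ls; mkdir -p pics
cat > h.py <<'E'
import numpy as np, cv2
from bench import status, camera, ctrl
from scipy.spatial.transform import Rotation as R
def Rt():
    o=status.get_obs(); q=o['eef_rot']; return np.array(o['eef_pos']), R.from_quat([q[1],q[2],q[3],q[0]])
def cloud(c):
    d=c['depth']; v,u=np.indices(d.shape)
    P=np.stack([(u-c['cx'])/c['fx']*d,(v-c['cy'])/c['fy']*d,d],-1)
    E=np.array(c['extrinsics']); W=P@E[:3,:3].T+E[:3,3]; W[d==0]=np.nan
    return W
def go(p,yaw=None):
    "shift in tool cm to reach world p"
    t,r=Rt(); return np.round(r.inv().apply(np.array(p)-t)*100,2)
E
python3 - <<'E'
from h import *
print(status.get_obs())
for n in ('top','side'):
    c=camera(n); cv2.imwrite(f'pics/{n}0.png',c['frame']); print(n,c['fx'],c['cx'],c['cy'],np.round(c['extrinsics'],3).tolist()); np.save(f'{n}0.npy',cloud(c))
E
```

```text
pics
{'time_s': 0.0, 'q': array([ 1.01871283e+00,  1.81571116e-01,  1.60801339e+00, -9.18763119e-06,
        1.35381905e+00, -2.06284564e-01]), 'dq': array([ 1.21970105e-03, -4.89122045e-05, -1.05100613e-03,  3.69370755e-04,
        9.47978477e-04, -8.32479332e-04]), 'joint_efforts': array([-3.72942495e-04, -4.44882631e+01, -3.51325822e+01, -3.40746683e-04,
        9.24671913e-03,  5.12554095e-05]), 'eef_pos': array([0.19457092, 0.54047994, 0.23036466]), 'eef_rot': array([-3.30997127e-04,  1.72038257e-01,  9.85089853e-01, -8.42793464e-04]), 'wrist_force': array([-0.62646132, -0.56705118,  0.56132552]), 'torque': array([-0.01570831, -0.05465928,  0.05861011]), 'grasp_force': 0.0, 'opening': 0.9976906990961486}
top 405.4410782140561 322.37397351441194 199.00778394221322 [[-0.005, -0.99, 0.144, 0.393], [-1.0, 0.005, -0.005, 0.016], [0.004, -0.144, -0.99, 1.072], [0.0, 0.0, 0.0, 1.0]]
side 433.5219429208222 320.2556008085299 204.42152171444462 [[-0.947, -0.213, 0.241, 0.28], [-0.322, 0.614, -0.721, 0.836], [0.006, -0.76, -0.65, 0.848], [0.0, 0.0, 0.0, 1.0]]
```

View pics/top0.png

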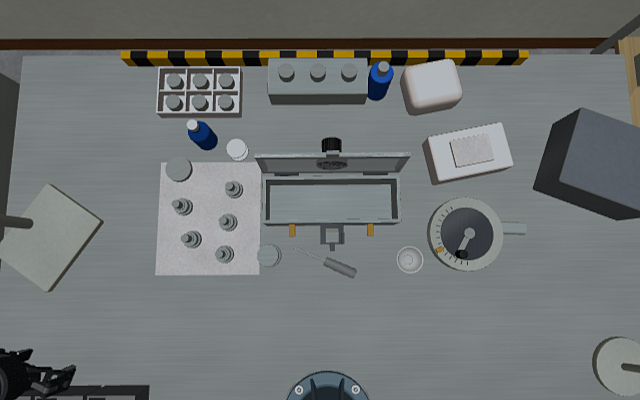

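View pics/side0.png

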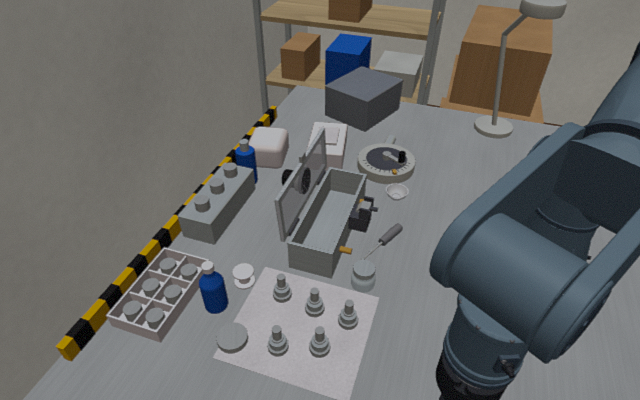

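The top view shows five valves at about (234,188), (182,206), (228,221), (190,239) and (225,254). The chamber is centred near (331,200), and the console is at (466,234) with its lever knob at (461,254) and the brass tab at (438,250). Next I'll measure these.

```bash
cat > m.py <<'E'
from h import *
from scipy import ndimage
from scipy.optimize import least_squares
def stems(W,box,zr=(0.040,0.085)):
    m=(W[...,2]>zr[0])&(W[...,2]<zr[1])&(W[...,0]>box[0])&(W[...,0]<box[1])&(W[...,1]>box[2])&(W[...,1]<box[3])
    L,n=ndimage.label(m,np.ones((3,3))); out=[]
    for i in range(1,n+1):
        p=W[L==i]
        if len(p)<12: continue
        t=p[p[:,2]>np.percentile(p[:,2],95)-0.006]
        out.append(np.r_[t.mean(0),len(p),(p[:,:2].max(0)+p[:,:2].min(0))/2])
    return np.array(out)
E
python3 - <<'E'
from m import *
np.set_printoptions(precision=4,suppress=True)
for n in ('top','side'):
    W=np.load(n+'0.npy'); im=cv2.imread(f'pics/{n}0.png').astype(int)
    print(n,'table z',np.nanmedian(W[...,2]))
    print(stems(W,(0.15,0.58,0.15,0.5)))
    # chamber rim
    m=(abs(W[...,2]-0.09)<0.004)&(W[...,0]>0.3)&(W[...,0]<0.6)&(abs(W[...,1])<0.25)
    p=W[m]; print('rim',np.percentile(p,[1,50,99],axis=0),cv2.minAreaRect(p[:,:2].astype(np.float32)))
    # orange
    b,g,r=im[...,0],im[...,1],im[...,2]
    o=(r>b+60)&(r>120)&(g>80)&(W[...,1]<-0.2)&(W[...,1]>-0.5)&(W[...,2]>.02)&(W[...,2]<.06)
    print('tab',W[o].mean(0) if o.any() else None,o.sum())
    cm=(abs(W[...,2]-0.036)<0.005)&(W[...,1]<-0.2)&(W[...,1]>-0.5)&(W[...,0]>0.1)&(W[...,0]<.5)
    p=W[cm]; L,k=ndimage.label(cm); i=np.argmax(np.bincount(L.ravel())[1:])+1; p=W[L==i]
    print('console',cv2.minEnclosingCircle(p[:,:2].astype(np.float32)))
    km=(W[...,2]>0.06)&(W[...,2]<0.1)&(W[...,1]<-0.22)&(W[...,1]>-0.48)&(W[...,0]>0.15)&(W[...,0]<.5)
    p=W[km]; t=p[p[:,2]>.084]; print('lever knob',p.mean(0),t.mean(0) if len(t) else 0,len(t),p.min(0),p.max(0))
W=np.load('top0.npy')
for v in range(150,236,4): print(v,W[v,300],W[v,360])
E
```

```text
top table z -0.0005942527701098266
[[  0.5718   0.2455   0.0697  75.       0.5709   0.2448]
 [  0.5378   0.1506   0.078   84.       0.5328   0.1507]
 [  0.5278   0.3778   0.0693  84.       0.5289   0.377 ]
 [  0.4859   0.2587   0.0694  80.       0.486    0.2572]
 [  0.4417   0.3509   0.0699  88.       0.442    0.3492]
 [  0.3991   0.1602   0.0593 165.       0.3996   0.1621]
 [  0.4029   0.2655   0.0697  78.       0.4027   0.2645]]
rim [[ 0.4307 -0.1783  0.0861]
 [ 0.4995 -0.0096  0.0892]
 [ 0.5994  0.1571  0.0935]] ((0.5140809416770935, -0.01051090657711029), (0.3375858962535858, 0.17179429531097412), 89.9464111328125)
tab [ 0.8997 -0.3436  0.0486] 446
console ((0.4522985517978668, -0.36869895458221436), 0.10592620074748993)
lever knob [ 0.4001 -0.3249  0.0824] [ 0.4001 -0.3272  0.0879] 64 [ 0.3908 -0.3377  0.0602] [ 0.4105 -0.3165  0.0915]
side table z 0.003470419482213105
[[  0.526    0.1568   0.0812 505.       0.5275   0.1555]
 [  0.3981   0.1611   0.0599 227.       0.3991   0.1624]
 [  0.5718   0.2463   0.0692 108.       0.571    0.2456]
 [  0.4855   0.2595   0.0694 130.       0.
[... 1085 characters left out ...]
6]
186 [0.5831 0.0702 0.0062] [ 0.5821 -0.0899  0.0078]
190 [0.5717 0.07   0.0096] [ 0.571  -0.0896  0.0093]
194 [0.561  0.0699 0.0093] [ 0.5607 -0.0896  0.0068]
198 [0.5507 0.0701 0.0061] [ 0.5494 -0.0891  0.0103]
202 [0.54   0.07   0.0066] [ 0.5393 -0.0893  0.0058]
206 [0.5289 0.0699 0.0093] [ 0.5285 -0.089   0.0065]
210 [0.5185 0.0699 0.0076] [ 0.5176 -0.0887  0.0083]
214 [0.5081 0.07   0.0052] [ 0.5072 -0.0886  0.007 ]
218 [0.4975 0.07   0.005 ] [ 0.4963 -0.0882  0.0093]
222 [0.4795 0.0657 0.0891] [ 0.4789 -0.0803  0.0879]
226 [ 0.4768  0.0702 -0.0003] [ 0.4758 -0.0885  0.0016]
230 [ 0.4664  0.0704 -0.0038] [ 0.4655 -0.0886 -0.0015]
234 [ 0.4557  0.0702 -0.0016] [ 0.4549 -0.0884 -0.0009]
```

```bash
python3 -m handwheel '[[[0.2,-10,-1,3,0,0,10],[0.2,-18,-2,5,0,0,20],[0.2,-25,-3,5,0,0,30],[0.2,-30,-4,5,0,0,40],[0.2,-36.8,-4,5,0,0,50],[0.2,-36.8,-4,5,0,0,60],[0.2,-36.8,-4,5,0,0,70.2],[0.2,-36.8,-4,5,0,0,70.2],[0.2,-36.8,-4,5,0,0,70.2]]]'
cat >> m.py <<'E'
def look():
    o=status.get_obs(); t,r=Rt()
    print('t',round(o['time_s'],2),'tcp',t.round(4),'yaw tool y',np.degrees(np.arctan2(*r.as_matrix()[1::-1,1])).round(2),'tilt',r.as_matrix()[:2,2].round(3),'open',round(o['opening'],3),'gf',o['grasp_force'],'F',np.round(o['wrist_force'],1),'q6',o['q'][5].round(2))
    for n in ('top','side'):
        W=cloud(camera(n)); S=stems(W,(0.15,0.62,0.20,0.5))
        for s in S:
            if 0.066<s[2]<0.074 and s[3]<250: print(n,s.round(4),'tool cm',go([s[0],s[1],0.038]))
E
python3 - <<'E'
from m import *
look()
W=np.load('top0.npy')
np.set_printoptions(precision=4,suppress=True)
m=(W[...,2]>.1)&(W[...,2]<.16)&(W[...,0]>.5)&(W[...,1]>.2)&(W[...,1]<.4); p=W[m]; print('bottle',p.min(0),p.max(0))
for n in('top','side'):
    W=np.load(n+'0.npy')
    m=(abs(W[...,2]-.09)<.006)&(abs(W[...,1]+.011)<.19)&(W[...,0]>.46)&(W[...,0]<.598)&(abs(W[...,1]+.011)>.04); p=W[m][:,:2]; f=p[p[:,0]<.5]; print(n,'rim x',np.percentile(f[:,0],[2,98]),np.percentile(p[p[:,0]>.57][:,0],[2,98]),'y',np.percentile(p[:,1],[.5,99.5]))
E
```

```text
time_s: 1.23
eef_pos: [0.5267, 0.3789, 0.181]
eef_rot: [-0.0, 0.706, 0.709, -0.0]
wrist_force: [0.3, 0.2, 0.4]
opening: 0.6
grasp_force: 0.0
t 1.23 tcp [0.5267 0.3789 0.181 ] yaw tool y 0.23 tilt [-0.001 -0.   ] open 0.6 gf 0.0 F [0.3 0.2 0.4] q6 0.44
top [5.735e-01 2.462e-01 6.920e-02 8.100e+01 5.737e-01 2.444e-01] tool cm [-13.31   4.64  14.32]
top [5.283e-01 3.774e-01 6.920e-02 9.100e+01 5.276e-01 3.751e-01] tool cm [-0.18  0.17 14.32]
top [4.859e-01 2.588e-01 6.890e-02 7.400e+01 4.869e-01 2.588e-01] tool cm [-12.02  -4.12  14.32]
top [4.421e-01 3.510e-01 6.930e-02 8.800e+01 4.433e-01 3.497e-01] tool cm [-2.78 -8.47 14.32]
top [4.029e-01 2.659e-01 6.960e-02 8.000e+01 4.039e-01 2.644e-01] tool cm [-11.27 -12.42  14.33]
side [4.857e-01 2.593e-01 6.980e-02 1.270e+02 4.859e-01 2.609e-01] tool cm [-11.98  -4.14  14.33]
side [4.028e-01 2.664e-01 6.980e-02 1.400e+02 4.024e-01 2.665e-01] tool cm [-11.24 -12.42  14.33]
side [5.274e-01 3.784e-01 6.990e-02 1.500e+02 5.269e-01 3.790e-01] tool cm [-0.09  0.08 14.33]
side [4.421e-01 3.516e-01 6.990e-02 1.610e+02 4.413e-01 3.523e-01] tool cm [-2.74 -8.47 14.33]
bottle [0.6893 0.3036 0.1   ] [0.726  0.3409 0.1435]
top rim x [0.4771 0.497 ] [0.5736 0.5974] y [-0.1789  0.1581]
side rim x [0.4763 0.4982] [0.5725 0.5972] y [-0.1803  0.1591]
```

```bash
python3 -m handwheel '[[[0.2,-0.1,0.1,5,0,0,0],[0.2,-0.1,0.1,10,0,0,0],[0.2,-0.1,0.1,14.3,0,0,0],[0.2,-0.1,0.1,14.3,0,0,0],[-1,-0.1,0.1,14.3,0,0,0],[-1,-0.1,0.1,14.3,0,0,0],[-1,-0.1,0.1,14.3,0,0,0],[-1,-0.1,0.1,14.3,0,0,0]]]'
```

```text
time_s: 2.33
eef_pos: [0.5302, 0.3786, 0.0411]
eef_rot: [0.001, 0.707, 0.707, 0.002]
wrist_force: [-1.6, 1.2, 7.3]
opening: 0.216
grasp_force: 59.1
```

```bash
python3 -m handwheel '[[[-1,0,0,-5,0,0,0],[-1,0,0,-11,0,0,0],[-1,-5,0,-16,0,0,0],[-1,-11,0,-16,0,0,0],[-1,-17,0,-16,0,0,0],[-1,-23,0,-16,0,0,0],[-1,-29,0,-16,0,0,0],[-1,-35,0,-16,0,0,0],[-1,-41,0,-16,0,0,0],[-1,-47,0,-16,0,0,0]]]'
python3 -m handwheel '[[[-1,-4,-0.1,0,0,0,0],[-1,-4,-0.1,0,0,0,0],[-1,-4,-0.1,0,0,0,0]]]'
python3 - <<'E'
from m import *
look(); print(go([.528,-.131,.052]))
c=camera('top'); cv2.imwrite('pics/t1.png',cv2.resize(c['frame'][130:300,150:480],None,fx=2.4,fy=2.4))
E
```

```text
time_s: 3.58
eef_pos: [0.5283, -0.0944, 0.1993]
eef_rot: [0.001, 0.707, 0.707, 0.0]
wrist_force: [-0.2, 0.3, -0.5]
opening: 0.215
grasp_force: 58.8
time_s: 3.95
eef_pos: [0.5273, -0.132, 0.1986]
eef_rot: [0.0, 0.707, 0.707, 0.0]
wrist_force: [0.3, 0.9, -1.4]
opening: 0.215
grasp_force: 58.8
t 3.95 tcp [ 0.5273 -0.132   0.1986] yaw tool y -0.04 tilt [0. 0.] open 0.215 gf 58.83468747138977 F [ 0.3  0.9 -1.4] q6 -0.46
top [5.733e-01 2.459e-01 6.920e-02 7.900e+01 5.725e-01 2.451e-01] tool cm [37.73  4.61 16.06]
top [4.860e-01 2.590e-01 6.900e-02 8.000e+01 4.860e-01 2.573e-01] tool cm [39.05 -4.12 16.06]
top [4.422e-01 3.508e-01 6.980e-02 8.500e+01 4.433e-01 3.494e-01] tool cm [48.23 -8.5  16.06]
top [4.030e-01 2.659e-01 6.930e-02 7.500e+01 4.014e-01 2.644e-01] tool cm [ 39.74 -12.42  16.06]
side [5.731e-01 2.462e-01 6.980e-02 1.240e+02 5.717e-01 2.461e-01] tool cm [37.73  4.61 16.06]
side [4.856e-01 2.595e-01 6.980e-02 1.320e+02 4.854e-01 2.597e-01] tool cm [39.07 -4.14 16.05]
side [4.030e-01 2.663e-01 6.940e-02 1.380e+02 4.023e-01 2.671e-01] tool cm [ 39.76 -12.4   16.05]
side [4.419e-01 3.515e-01 7.000e-02 1.490e+02 4.431e-01 3.521e-01] tool cm [48.28 -8.5  16.06]
[ 0.02  0.06 14.65]
```

View pics/t1.png

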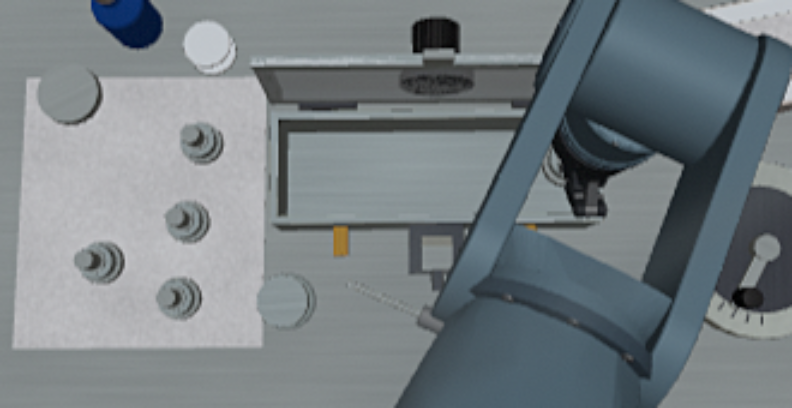

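The picture shows the held valve over the chamber's right end, four valves left on the mat and the lid upright. I'll check wrist clearance to the lid before lowering.

Run:
```python
from m import *
for n in('top','side'):
    W=cloud(camera(n)); 
    for z in np.arange(.2,.6,.04):
        m=(W[...,2]>z)&(W[...,2]<z+.04)&(W[...,1]<-.07)&(W[...,1]>-.26)&(W[...,0]>.3)&(W[...,0]<.8)
        if m.sum()>5: print(n,z.round(2),m.sum(),np.nanpercentile(W[m],[2,98],axis=0)[:,:2].round(3).tolist())
```

```text
top 0.2 115 [[0.506, -0.123], [0.618, -0.07]]
top 0.24 70 [[0.475, -0.137], [0.51, -0.114]]
top 0.28 194 [[0.464, -0.141], [0.492, -0.118]]
top 0.32 113 [[0.49, -0.14], [0.519, -0.094]]
top 0.36 121 [[0.489, -0.139], [0.519, -0.092]]
top 0.4 261 [[0.489, -0.148], [0.522, -0.092]]
top 0.44 208 [[0.488, -0.133], [0.514, -0.095]]
top 0.48 303 [[0.411, -0.151], [0.507, -0.08]]
top 0.52 4703 [[0.419, -0.187], [0.575, -0.08]]
top 0.56 3046 [[0.348, -0.179], [0.557, -0.073]]
side 0.2 371 [[0.505, -0.173], [0.618, -0.075]]
side 0.24 372 [[0.477, -0.142], [0.577, -0.113]]
side 0.28 542 [[0.466, -0.137], [0.587, -0.11]]
side 0.32 374 [[0.49, -0.128], [0.562, -0.092]]
side 0.36 461 [[0.49, -0.135], [0.559, -0.091]]
side 0.4 554 [[0.49, -0.131], [0.563, -0.091]]
side 0.44 419 [[0.49, -0.127], [0.567, -0.074]]
side 0.48 239 [[0.548, -0.097], [0.592, -0.07]]
side 0.52 367 [[0.499, -0.177], [0.591, -0.071]]
side 0.56 269 [[0.428, -0.174], [0.56, -0.071]]
```

```bash
python3 -m handwheel '[[[-1,0,-0.1,5,0,0,0],[-1,0,-0.1,10,0,0,0],[-1,0,-0.1,13.5,0,0,0],[-1,0,-0.1,14.8,0,0,0],[-1,0,-0.1,14.8,0,0,0],[-0.2,0,-0.1,14.8,0,0,0],[-0.2,0,-0.1,14.8,0,0,0],[-0.2,0,-0.1,10,0,0,0],[-0.2,0,-0.1,4,0,0,0],[-0.2,0,-0.1,-0.5,0,0,0]]]'
python3 -m handwheel '[[[0,6,-1,0,0,0,0],[0.2,12,-3,0,0,0,0],[0.2,18,-5,0,0,0,0],[0.2,24,-7,0,0,0,0],[0.2,30,-8.4,0,0,0,0],[0.2,36,-8.4,0,0,0,0],[0.2,42,-8.4,0,0,0,0],[0.2,48.2,-8.4,0,0,0,0],[0.2,48.2,-8.4,0,0,0,0]]]'
python3 - <<'E'
from m import *
look()
W=cloud(camera('top')); print(stems(W,(.485,.585,-.17,.15),(.03,.082)).round(4))
E
```

```text
time_s: 5.45
eef_pos: [0.5273, -0.1328, 0.2069]
eef_rot: [0.002, 0.707, 0.707, 0.001]
wrist_force: [0.6, 0.2, 0.7]
opening: 0.399
grasp_force: 0.0
time_s: 6.58
eef_pos: [0.4419, 0.3535, 0.204]
eef_rot: [-0.0, 0.705, 0.709, 0.001]
wrist_force: [-0.3, 0.3, 1.0]
opening: 0.593
grasp_force: 0.0
t 6.58 tcp [0.4419 0.3535 0.204 ] yaw tool y 0.29 tilt [0.001 0.002] open 0.593 gf 0.0 F [-0.3  0.3  1. ] q6 0.46
top [5.735e-01 2.462e-01 6.940e-02 8.100e+01 5.726e-01 2.446e-01] tool cm [-10.57  13.09  16.58]
top [4.860e-01 2.592e-01 6.930e-02 7.700e+01 4.860e-01 2.583e-01] tool cm [-9.24  4.35 16.57]
top [4.419e-01 3.509e-01 6.920e-02 8.700e+01 4.432e-01 3.496e-01] tool cm [-0.06 -0.03 16.57]
top [4.030e-01 2.656e-01 6.920e-02 7.500e+01 4.027e-01 2.654e-01] tool cm [-8.57 -3.95 16.56]
side [5.728e-01 2.466e-01 6.940e-02 1.290e+02 5.725e-01 2.464e-01] tool cm [-10.36  13.03  16.57]
side [4.859e-01 2.594e-01 6.920e-02 1.320e+02 4.852e-01 2.605e-01] tool cm [-9.06  4.34 16.56]
side [4.025e-01 2.664e-01 7.010e-02 1.350e+02 4.020e-01 2.666e-01] tool cm [-8.35 -4.   16.56]
side [4.421e-01 3.515e-01 6.990e-02 1.580e+02 4.423e-01 3.527e-01] tool cm [ 0.15 -0.02 16.56]
[[ 5.849e-01  8.370e-02  8.160e-02  3.700e+01  5.848e-01  8.430e-02]
 [ 5.847e-01  1.319e-01  7.060e-02  3.500e+01  5.846e-01  1.305e-01]
 [ 5.273e-01 -1.323e-01  7.650e-02  1.640e+02  5.274e-01 -1.323e-01]]
```

```bash
python3 -m handwheel '[[[0.2,0,0,5,0,0,0],[0.2,0,0,10,0,0,0],[0.2,0,0,15,0,0,0],[0.2,0,0,16.1,0,0,0],[0.2,0,0,16.1,0,0,0],[-1,0,0,16.1,0,0,0],[-1,0,0,16.1,0,0,0],[-1,0,0,16.1,0,0,0],[-1,0,0,16.1,0,0,0],[-1,0,0,11,0,0,0]]]'
python3 -m handwheel '[[[-1,0,0,-6,0,0,0],[-1,-4,1,-11,0,0,0],[-1,-10,2,-11,0,0,0],[-1,-16,4,-11,0,0,0],[-1,-22,6,-11,0,0,0],[-1,-28,8,-11,0,0,0],[-1,-34,8.5,-11,0,0,0],[-1,-39,8.5,-11,0,0,0],[-1,-42.2,8.5,-11,0,0,0],[-1,-42.2,8.5,-11,0,0,0]]]'
python3 - <<'E'
from m import *
look(); print(go([.527,-.071,.0515]))
E
```

```text
time_s: 7.98
eef_pos: [0.4396, 0.3482, 0.0906]
eef_rot: [-0.001, 0.707, 0.707, -0.004]
wrist_force: [0.8, -0.0, -2.2]
opening: 0.21
grasp_force: 58.9
time_s: 9.22
eef_pos: [0.5274, -0.0746, 0.2037]
eef_rot: [0.0, 0.708, 0.706, -0.0]
wrist_force: [-0.2, 0.4, -1.9]
opening: 0.21
grasp_force: 59.0
t 9.22 tcp [ 0.5274 -0.0746  0.2037] yaw tool y -0.21 tilt [ 0.001 -0.001] open 0.21 gf 58.995054960250854 F [-0.2  0.4 -1.9] q6 -0.36
top [5.730e-01 2.458e-01 6.920e-02 8.100e+01 5.728e-01 2.449e-01] tool cm [31.9   4.49 16.57]
top [4.863e-01 2.590e-01 6.940e-02 7.600e+01 4.860e-01 2.583e-01] tool cm [33.2  -4.19 16.56]
top [4.030e-01 2.660e-01 6.870e-02 7.400e+01 4.039e-01 2.656e-01] tool cm [ 33.88 -12.52  16.56]
side [5.728e-01 2.469e-01 6.940e-02 1.240e+02 5.733e-01 2.469e-01] tool cm [31.9   4.51 16.56]
side [4.855e-01 2.600e-01 6.990e-02 1.290e+02 4.852e-01 2.601e-01] tool cm [33.21 -4.22 16.56]
side [4.028e-01 2.662e-01 6.960e-02 1.400e+02 4.032e-01 2.668e-01] tool cm [ 33.82 -12.49  16.56]
[ 0.11 -0.03 15.2 ]
```

```bash
python3 -m handwheel '[[[-1,0.2,0,5,0,0,0],[-1,0.2,0,10,0,0,0],[-1,0.2,0,14,0,0,0],[-1,0.2,0,15.3,0,0,0],[-1,0.2,0,15.3,0,0,0],[-0.2,0.2,0,15.3,0,0,0],[-0.2,0.2,0,15.3,0,0,0],[-0.2,0.2,0,10,0,0,0],[-0.2,0.2,0,4,0,0,0],[-0.2,0.2,0,0,0,0,0]]]'
python3 -m handwheel '[[[0,6,-1,0,0,0,0],[0.2,12,-2,0,0,0,0],[0.2,18,-3,0,0,0,0],[0.2,24,-4,0,0,0,0],[0.2,30,-4.1,0,0,0,0],[0.2,33.1,-4.1,0,0,0,0],[0.2,33.1,-4.1,0,0,0,0],[0.2,33.1,-4.1,0,0,0,0]]]'
python3 - <<'E'
from m import *
look()
W=cloud(camera('top')); print(stems(W,(.485,.575,-.17,.15),(.03,.082)).round(4))
E
```

```text
time_s: 10.58
eef_pos: [0.5284, -0.0705, 0.2067]
eef_rot: [0.002, 0.707, 0.707, 0.001]
wrist_force: [0.0, 0.2, -0.8]
opening: 0.399
grasp_force: 0.0
time_s: 11.58
eef_pos: [0.4864, 0.2602, 0.2032]
eef_rot: [0.0, 0.707, 0.707, -0.0]
wrist_force: [1.1, -0.9, 0.4]
opening: 0.601
grasp_force: 0.0
t 11.57 tcp [0.4864 0.2602 0.2032] yaw tool y 0.0 tilt [-0. -0.] open 0.601 gf 0.0 F [ 1.1 -0.9  0.4] q6 0.28
top [5.733e-01 2.458e-01 6.960e-02 7.800e+01 5.725e-01 2.452e-01] tool cm [-1.38  8.68 16.53]
top [4.860e-01 2.590e-01 6.920e-02 8.100e+01 4.846e-01 2.568e-01] tool cm [-0.08 -0.06 16.53]
top [4.029e-01 2.659e-01 6.900e-02 8.100e+01 4.027e-01 2.645e-01] tool cm [ 0.61 -8.36 16.53]
side [5.726e-01 2.466e-01 7.000e-02 1.300e+02 5.727e-01 2.469e-01] tool cm [-1.28  8.59 16.53]
side [4.854e-01 2.590e-01 6.970e-02 1.310e+02 4.847e-01 2.600e-01] tool cm [-0.05 -0.12 16.53]
side [4.029e-01 2.663e-01 6.940e-02 1.380e+02 4.032e-01 2.676e-01] tool cm [ 0.66 -8.37 16.53]
[[ 5.278e-01 -6.700e-02  7.680e-02  1.640e+02  5.275e-01 -6.690e-02]
 [ 5.272e-01 -1.321e-01  7.670e-02  1.630e+02  5.274e-01 -1.323e-01]]
```

```bash
python3 -m handwheel '[[[0.2,0,-0.1,5,0,0,0],[0.2,0,-0.1,10,0,0,0],[0.2,0,-0.1,15,0,0,0],[0.2,0,-0.1,16.1,0,0,0],[0.2,0,-0.1,16.1,0,0,0],[-1,0,-0.1,16.1,0,0,0],[-1,0,-0.1,16.1,0,0,0],[-1,0,-0.1,16.1,0,0,0],[-1,0,-0.1,16.1,0,0,0],[-1,0,-0.1,11,0,0,0]]]'
python3 -m handwheel '[[[-1,0,0,-6,0,0,0],[-1,-4,1,-11,0,0,0],[-1,-10,2,-11,0,0,0],[-1,-16,4,-11,0,0,0],[-1,-22,4.2,-11,0,0,0],[-1,-26.6,4.2,-11,0,0,0],[-1,-26.6,4.2,-11,0,0,0],[-1,-26.6,4.2,-11,0,0,0]]]'
python3 - <<'E'
from m import *
look(); print(go([.527,-.007,.0505]))
E
```

```text
time_s: 12.98
eef_pos: [0.4824, 0.2597, 0.0908]
eef_rot: [-0.002, 0.707, 0.707, -0.003]
wrist_force: [1.3, 0.4, -1.4]
opening: 0.212
grasp_force: 59.0
time_s: 13.98
eef_pos: [0.5274, -0.005, 0.2036]
eef_rot: [-0.0, 0.707, 0.707, 0.0]
wrist_force: [-0.7, 0.1, -2.0]
opening: 0.214
grasp_force: 59.0
t 13.97 tcp [ 0.5274 -0.005   0.2036] yaw tool y -0.04 tilt [0. 0.] open 0.214 gf 59.02819812297821 F [-0.7  0.1 -2. ] q6 -0.23
top [5.732e-01 2.458e-01 6.950e-02 7.700e+01 5.737e-01 2.442e-01] tool cm [25.01  4.6  16.56]
top [4.030e-01 2.657e-01 6.940e-02 7.900e+01 4.027e-01 2.647e-01] tool cm [ 27.01 -12.42  16.56]
side [5.729e-01 2.464e-01 6.960e-02 1.260e+02 5.729e-01 2.456e-01] tool cm [25.05  4.59 16.55]
side [4.028e-01 2.662e-01 6.950e-02 1.380e+02 4.032e-01 2.670e-01] tool cm [ 27.04 -12.42  16.55]
[-0.29 -0.04 15.29]
```

```bash
python3 -m handwheel '[[[-1,-0.1,0,5,0,0,0],[-1,-0.1,0,10,0,0,0],[-1,-0.1,0,14,0,0,0],[-1,-0.1,0,15.3,0,0,0],[-1,-0.1,0,15.3,0,0,0],[-0.2,-0.1,0,15.3,0,0,0],[-0.2,-0.1,0,15.3,0,0,0],[-0.2,-0.1,0,10,0,0,0],[-0.2,-0.1,0,4,0,0,0],[-0.2,-0.1,0,0,0,0,0]]]'
python3 -m handwheel '[[[0,6,-3,0,0,0,0],[0.2,11,-5,0,0,0,0],[0.2,16,-8,0,0,0,0],[0.2,21,-10,0,0,0,0],[0.2,27.2,-12.4,0,0,0,0],[0.2,27.2,-12.4,0,0,0,0],[0.2,27.2,-12.4,0,0,0,0],[0.2,27.2,-12.4,0,0,0,0]]]'
python3 - <<'E'
from m import *
look()
W=cloud(camera('top')); print(stems(W,(.485,.575,-.17,.15),(.03,.082)).round(4))
E
```

```text
time_s: 15.32
eef_pos: [0.5284, -0.0064, 0.2066]
eef_rot: [0.002, 0.707, 0.707, 0.001]
wrist_force: [1.8, -0.9, -0.6]
opening: 0.398
grasp_force: 0.0
time_s: 16.32
eef_pos: [0.4042, 0.2645, 0.2033]
eef_rot: [0.0, 0.708, 0.706, -0.0]
wrist_force: [0.1, -0.1, 0.6]
opening: 0.6
grasp_force: 0.0
t 16.32 tcp [0.4042 0.2645 0.2033] yaw tool y -0.11 tilt [ 0. -0.] open 0.6 gf 0.0 F [ 0.1 -0.1  0.6] q6 0.34
top [5.731e-01 2.459e-01 6.900e-02 8.200e+01 5.725e-01 2.450e-01] tool cm [-1.8  16.88 16.53]
top [4.031e-01 2.654e-01 6.940e-02 7.800e+01 4.026e-01 2.645e-01] tool cm [ 0.11 -0.12 16.53]
side [5.727e-01 2.461e-01 6.950e-02 1.230e+02 5.727e-01 2.454e-01] tool cm [-1.78 16.85 16.53]
side [4.026e-01 2.667e-01 6.990e-02 1.340e+02 4.024e-01 2.672e-01] tool cm [ 0.23 -0.16 16.53]
[[ 5.281e-01 -7.700e-03  7.660e-02  1.600e+02  5.277e-01 -7.600e-03]
 [ 5.277e-01 -6.690e-02  7.690e-02  1.620e+02  5.275e-01 -6.680e-02]
 [ 5.273e-01 -1.324e-01  7.670e-02  1.640e+02  5.273e-01 -1.323e-01]]
```

```bash
python3 -m handwheel '[[[0.2,0.1,-0.1,5,0,0,0],[0.2,0.1,-0.1,10,0,0,0],[0.2,0.1,-0.1,15,0,0,0],[0.2,0.1,-0.1,16.1,0,0,0],[0.2,0.1,-0.1,16.1,0,0,0],[-1,0.1,-0.1,16.1,0,0,0],[-1,0.1,-0.1,16.1,0,0,0],[-1,0.1,-0.1,16.1,0,0,0],[-1,0.1,-0.1,16.1,0,0,0],[-1,0.1,-0.1,11,0,0,0]]]'
python3 -m handwheel '[[[-1,0,0,-6,0,0,0],[-1,-2,1,-11,0,0,0],[-1,-7,4,-11,0,0,0],[-1,-12,7,-11,0,0,0],[-1,-17,10,-11,0,0,0],[-1,-21.4,12.5,-11,0,0,0],[-1,-21.4,12.5,-11,0,0,0],[-1,-21.4,12.5,-11,0,0,0]]]'
python3 - <<'E'
from m import *
look(); print(go([.527,.052,.0505]))
E
```

```text
time_s: 17.73
eef_pos: [0.3996, 0.2656, 0.0912]
eef_rot: [-0.002, 0.707, 0.707, -0.004]
wrist_force: [0.7, -0.8, -1.3]
opening: 0.215
grasp_force: 59.2
time_s: 18.73
eef_pos: [0.5269, 0.0529, 0.2032]
eef_rot: [-0.0, 0.707, 0.707, -0.0]
wrist_force: [-0.1, -1.1, -2.0]
opening: 0.209
grasp_force: 59.3
t 18.73 tcp [0.5269 0.0529 0.2032] yaw tool y -0.04 tilt [-0.001  0.001] open 0.209 gf 59.32352364063263 F [-0.1 -1.1 -2. ] q6 -0.12
top [5.733e-01 2.458e-01 6.950e-02 7.700e+01 5.725e-01 2.460e-01] tool cm [19.23  4.67 16.53]
side [5.729e-01 2.462e-01 6.950e-02 1.250e+02 5.732e-01 2.471e-01] tool cm [19.24  4.64 16.53]
[-0.18  0.03 15.28]
```

```bash
python3 -m handwheel '[[[-1,-0.1,0,5,0,0,0],[-1,-0.1,0,10,0,0,0],[-1,-0.1,0,14,0,0,0],[-1,-0.1,0,15.3,0,0,0],[-1,-0.1,0,15.3,0,0,0],[-0.2,-0.1,0,15.3,0,0,0],[-0.2,-0.1,0,15.3,0,0,0],[-0.2,-0.1,0,10,0,0,0],[-0.2,-0.1,0,4,0,0,0],[-0.2,-0.1,0,0,0,0,0]]]'
python3 -m handwheel '[[[0,6,1,0,0,0,0],[0.2,11,3,0,0,0,0],[0.2,16,4.6,0,0,0,0],[0.2,19.3,4.6,0,0,0,0],[0.2,19.3,4.6,0,0,0,0],[0.2,19.3,4.6,0,0,0,0]]]'
python3 - <<'E'
from m import *
look()
W=cloud(camera('top')); print(stems(W,(.485,.575,-.17,.15),(.03,.082)).round(4))
E
```

```text
time_s: 20.08
eef_pos: [0.5284, 0.0516, 0.2067]
eef_rot: [0.001, 0.707, 0.707, 0.001]
wrist_force: [1.2, -0.3, -0.2]
opening: 0.403
grasp_force: 0.0
time_s: 20.82
eef_pos: [0.5733, 0.2441, 0.2032]
eef_rot: [0.0, 0.707, 0.707, -0.0]
wrist_force: [0.4, 0.3, 0.1]
opening: 0.6
grasp_force: 0.0
t 20.82 tcp [0.5733 0.2441 0.2032] yaw tool y 0.0 tilt [-0.    -0.001] open 0.6 gf 0.0 F [0.4 0.3 0.1] q6 0.21
top [5.732e-01 2.459e-01 6.940e-02 7.400e+01 5.726e-01 2.445e-01] tool cm [ 0.23 -0.03 16.53]
side [5.729e-01 2.468e-01 7.010e-02 1.260e+02 5.729e-01 2.468e-01] tool cm [ 0.34 -0.07 16.54]
[[ 5.275e-01  5.080e-02  7.710e-02  1.620e+02  5.282e-01  5.160e-02]
 [ 5.282e-01 -7.600e-03  7.650e-02  1.600e+02  5.280e-01 -7.500e-03]
 [ 5.275e-01 -6.670e-02  7.690e-02  1.620e+02  5.273e-01 -6.670e-02]
 [ 5.274e-01 -1.322e-01  7.640e-02  1.620e+02  5.274e-01 -1.322e-01]]
```

```bash
python3 -m handwheel '[[[0.2,0.2,-0.1,5,0,0,0],[0.2,0.2,-0.1,10,0,0,0],[0.2,0.2,-0.1,15,0,0,0],[0.2,0.2,-0.1,16.1,0,0,0],[0.2,0.2,-0.1,16.1,0,0,0],[-1,0.2,-0.1,16.1,0,0,0],[-1,0.2,-0.1,16.1,0,0,0],[-1,0.2,-0.1,16.1,0,0,0],[-1,0.2,-0.1,16.1,0,0,0],[-1,0.2,-0.1,11,0,0,0]]]'
python3 -m handwheel '[[[-1,0,0,-6,0,0,0],[-1,-2,-1,-11,0,0,0],[-1,-7,-3,-11,0,0,0],[-1,-11,-4.5,-11,0,0,0],[-1,-13.5,-4.5,-11,0,0,0],[-1,-13.5,-4.5,-11,0,0,0],[-1,-13.5,-4.5,-11,0,0,0]]]'
python3 - <<'E'
from m import *
look(); print(go([.527,.111,.0505]))
E
```

```text
time_s: 22.22
eef_pos: [0.5692, 0.2459, 0.0903]
eef_rot: [-0.002, 0.707, 0.707, -0.004]
wrist_force: [0.3, -0.2, -1.1]
opening: 0.212
grasp_force: 59.0
time_s: 23.1
eef_pos: [0.5276, 0.1121, 0.2037]
eef_rot: [0.0, 0.707, 0.707, 0.0]
wrist_force: [-0.6, 0.5, -1.3]
opening: 0.21
grasp_force: 59.0
t 23.1 tcp [0.5276 0.1121 0.2037] yaw tool y -0.02 tilt [0.001 0.   ] open 0.21 gf 59.02812302112579 F [-0.6  0.5 -1.3] q6 -0.01
[-0.15 -0.06 15.29]
```

```bash
python3 -m handwheel '[[[-1,-0.1,0,5,0,0,0],[-1,-0.1,0,10,0,0,0],[-1,-0.1,0,14,0,0,0],[-1,-0.1,0,15.3,0,0,0],[-1,-0.1,0,15.3,0,0,0],[-0.2,-0.1,0,15.3,0,0,0],[-0.2,-0.1,0,15.3,0,0,0],[-0.2,-0.1,0,10,0,0,0],[-0.2,-0.1,0,4,0,0,0],[-0.2,-0.1,0,0,0,0,0]]]'
python3 -m handwheel '[[[-1,-1,0,-6,0,0,0],[-1,-2,0,-12,0,0,0],[-1,-4,5,-12,0,0,0],[-1,-5,11,-12,0,0,0],[-1,-5,17,-12,0,0,0],[-1,-5,17,-12,0,0,0],[-1,-5,17,-12,0,0,0]]]'
python3 - <<'E'
from m import *
look()
c=camera('side');cv2.imwrite('pics/s2.png',c['frame'])
for n in ('top','side'):
    W=cloud(camera(n)); print(n,stems(W,(.485,.575,-.17,.15),(.03,.082)).round(4))
    m=(abs(W[...,1]-.11)<.03)&(W[...,2]>.1)&(W[...,2]<.225)&(W[...,0]>.57)&(W[...,0]<.66); p=W[m]
    for z in(.11,.14,.17,.2,.215):
        s=p[abs(p[:,2]-z)<.008]; 
        if len(s): print(z,len(s),np.percentile(s[:,0],[5,50,95]).round(4))
    m=(W[...,0]>.61)&(W[...,0]<.76)&(W[...,2]>.03)&(W[...,1]>-.1)&(W[...,1]<.2); 
    print('behind',[(z,np.nanpercentile(W[m&(W[...,2]>z)],[1,99],axis=0).round(3).tolist()) for z in (.03,.12)])
print(go([.70,.06,.20]),go([.638,.06,.198]))
E
```

```text
time_s: 24.45
eef_pos: [0.5285, 0.1108, 0.2066]
eef_rot: [0.001, 0.707, 0.707, 0.001]
wrist_force: [1.4, -0.4, -0.7]
opening: 0.403
grasp_force: 0.0
time_s: 25.32
eef_pos: [0.6971, 0.0608, 0.3225]
eef_rot: [-0.001, 0.707, 0.707, -0.001]
wrist_force: [0.0, 0.4, 0.1]
opening: -0.001
grasp_force: 0.0
t 25.32 tcp [0.6971 0.0608 0.3225] yaw tool y 0.0 tilt [-0.002  0.   ] open -0.001 gf 0.0 F [0.  0.4 0.1] q6 -0.08
top [[ 5.280e-01 -7.700e-03  7.670e-02  1.600e+02  5.280e-01 -7.500e-03]
 [ 5.276e-01 -6.680e-02  7.610e-02  1.620e+02  5.276e-01 -6.670e-02]
 [ 5.272e-01 -1.324e-01  7.700e-02  1.640e+02  5.271e-01 -1.325e-01]
 [ 5.276e-01  3.640e-02  3.880e-02  1.600e+01  5.276e-01  3.620e-02]]
behind [(0.03, [[0.611, -0.053, 0.167], [0.679, 0.125, 0.688]]), (0.12, [[0.611, -0.053, 0.167], [0.679, 0.125, 0.688]])]
side [[ 5.266e-01  4.000e-04  7.720e-02  7.620e+02  5.267e-01 -1.480e-02]]
0.11 51 [0.5997 0.601  0.6021]
0.14 55 [0.6013 0.6025 0.604 ]
0.17 58 [0.6037 0.6048 0.6056]
0.2 59 [0.6056 0.6068 0.608 ]
0.215 114 [0.6066 0.609  0.6171]
behind [(0.03, [[0.611, -0.016, 0.166], [0.744, 0.154, 0.63]]), (0.12, [[0.611, -0.016, 0.166], [0.744, 0.154, 0.63]])]
[-0.09  0.28 12.53] [-0.09 -5.92 12.72]
```

View pics/s2.png

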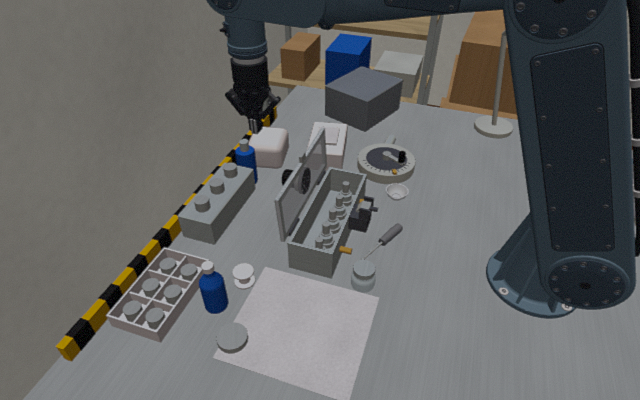

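All five valves now stand in the chamber and the mat is empty apart from the flange. The gripper is shut and waits behind the lid, so next I swing the lid down along its arc.

```bash
python3 -m handwheel '[[[-1,0,0,6,0,0,0],[-1,0,0,12.4,0,0,0],[-1,0,-4,12.4,0,0,0],[-1,0,-5.9,12.4,0,0,0],[-1,0,-7.6,12.2,0,0,0],[-1,0,-9.2,12.2,0,0,0],[-1,0,-10.8,12.5,0,0,0],[-1,0,-12.4,13,0,0,0],[-1,0,-13.9,13.8,0,0,0],[-1,0,-15.3,14.6,0,0,0]]]'
python3 - <<'E'
from m import *
for n in('top','side'):
    c=camera(n); W=cloud(c)
    m=(abs(W[...,1]+.10)<.04)&(W[...,2]>.092)&(W[...,2]<.25)&(W[...,0]>.45)&(W[...,0]<.66); p=W[m]
    if len(p)>20:
        v=np.linalg.svd(p[:,::2]-p[:,::2].mean(0))[2][0] if len(p)<5000 else 0; print(n,len(p),'lid angle',np.arctan2(abs(v[1]),-np.sign(v[1])*v[0]),p.mean(0))
print(go([.522,.06,.1515]),go([.508,.06,.1217]),go([.504,.06,.1]))
E
```

```text
time_s: 26.82
eef_pos: [0.5452, 0.0605, 0.1796]
eef_rot: [0.002, 0.707, 0.707, 0.002]
wrist_force: [3.1, 0.7, -0.4]
opening: -0.004
grasp_force: 1.5
top 1045 lid angle 0.8852844928421221 [ 0.55916199 -0.10010413  0.15326847]
side 144 lid angle 1.6490387125055141 [ 0.52862918 -0.09952004  0.17969137]
[-0.08 -2.13  2.65] [-0.08 -3.53  5.63] [-0.08 -3.94  7.8 ]
```

```bash
python3 -m handwheel '[[[-1,0,-1.2,1.2,0,0,0],[-1,0,-2.1,2.5,0,0,0],[-1,0,-2.9,3.9,0,0,0],[-1,0,-3.5,5.2,0,0,0],[-1,0,-3.7,6,0,0,0],[-1,0,-3.7,6.3,0,0,0],[-1,0,-3.7,6.3,0,0,0]]]'
python3 -m handwheel '[[[-1,0,0,0.5,0,0,0],[-1,0,0,1,0,0,0],[-1,0,0,1,0,0,0]]]'
```

```text
time_s: 27.8
eef_pos: [0.5076, 0.0606, 0.1142]
eef_rot: [-0.0, 0.707, 0.707, -0.0]
wrist_force: [1.1, 0.2, -0.2]
opening: -0.001
grasp_force: 0.0
time_s: 28.18
eef_pos: [0.5078, 0.0606, 0.1049]
eef_rot: [0.0, 0.707, 0.707, 0.0]
wrist_force: [0.4, -0.4, 0.1]
opening: -0.004
grasp_force: 0.0
```

```bash
python3 -m handwheel '[[[-1,0,0,0.4,0,0,0],[-1,0,0,0.4,0,0,0],[-1,0,0,0.6,0,0,0],[-1,0,0,0.6,0,0,0]]]'
python3 -m handwheel '[[[-1,0,0,0.3,0,0,0],[-1,0,0,0.3,0,0,0]]]'
```

```text
time_s: 28.68
eef_pos: [0.5077, 0.0606, 0.098]
eef_rot: [0.0, 0.707, 0.707, 0.0]
wrist_force: [0.5, 0.2, 0.2]
opening: -0.001
grasp_force: 0.6
time_s: 28.92
eef_pos: [0.5079, 0.0606, 0.0978]
eef_rot: [0.0, 0.707, 0.707, -0.0]
wrist_force: [-10.0, 0.5, 26.4]
opening: 0.001
grasp_force: 13.0
```

```bash
python3 - <<'E'
from m import *
np.set_printoptions(precision=4,suppress=True)
for n in('top','side'):
    c=camera(n); W=cloud(c); cv2.imwrite(f'pics/l_{n}.png',c['frame'])
    m=(abs(W[...,1]+.10)<.05)&(W[...,2]>.08)&(W[...,2]<.2)&(W[...,0]>.46)&(W[...,0]<.61); p=W[m]
    A=np.c_[p[:,0],np.ones(len(p))]; s=np.linalg.lstsq(A,p[:,2],rcond=None)[0]; print(n,len(p),'slope',s, p.min(0),p.max(0))
E
python3 -c "
import cv2,numpy as np
a=cv2.imread('pics/l_top.png')[130:290,230:430];b=cv2.imread('pics/l_side.png')[120:280,250:450]
cv2.imwrite('pics/l3.png',np.hstack([cv2.resize(a,(400,320)),cv2.resize(b,(400,320))]))"
```

```text
top 2243 slope [-0.0021  0.0983] [ 0.4703 -0.15    0.0866] [ 0.6079 -0.0501  0.1042]
side 293 slope [-0.0124  0.1043] [ 0.4696 -0.1498  0.0881] [ 0.6069 -0.0577  0.1029]
```

View pics/l3.png

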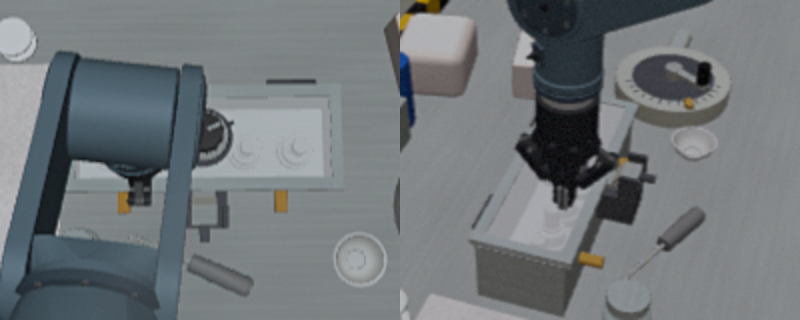

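The pictures show the lid flat on the rim, with its outer face at 98 mm and the fit slope near zero. It took 26 N at the bottom without moving further. Now I lift off, pre-rotate the wrist and measure the knob.

```bash
python3 -m handwheel '[[[-1,0,0,-4,0,0,0],[-1,0,0,-10,0,0,0],[-0.5,6,-2,-12,0,0,-10],[0,12,-5,-12,0,0,-20],[0.5,12,-5,-12,0,0,-30],[1,12,-5,-12,0,0,-40],[1,12,-5,-12,0,0,-50],[1,12,-5,-12,0,0,-60],[1,12,-5,-12,0,0,-70],[1,12,-5,-12,0,0,-80]]]'
python3 -m handwheel '[[[1,0,0,0,0,0,-10],[1,0,0,0,0,0,-20],[1,0,0,0,0,0,-20]]]'
python3 - <<'E'
from m import *
np.set_printoptions(precision=4,suppress=True)
look()
for n in('top','side'):
    c=camera(n); W=cloud(c); cv2.imwrite(f'pics/k_{n}.png',c['frame'])
    m=(abs(W[...,1]+.011)<.06)&(W[...,2]>.12)&(W[...,2]<.16)&(abs(W[...,0]-.534)<.06); p=W[m]; t=p[p[:,2]>.147]
    if len(t)>9: print(n,len(t),t.mean(0),t.min(0),t.max(0),cv2.minEnclosingCircle(t[:,:2].astype(np.float32)))
    m=(abs(W[...,1]+.011)<.16)&(abs(W[...,1]+.011)>.05)&(W[...,2]>.08)&(W[...,2]<.2)&(W[...,0]>.46)&(W[...,0]<.61); p=W[m]
    A=np.c_[p[:,0],np.ones(len(p))]; s=np.linalg.lstsq(A,p[:,2],rcond=None)[0]; print(n,len(p),'slope',s, np.percentile(p,[1,99],axis=0))
a=cv2.imread('pics/k_top.png')[150:260,260:410];b=cv2.imread('pics/k_side.png')[150:260,290:440]
cv2.imwrite('pics/k4.png',np.hstack([cv2.resize(a,(400,293)),cv2.resize(b,(400,293))]))
E
```

```text
time_s: 30.28
eef_pos: [0.4572, 0.1806, 0.2146]
eef_rot: [-0.0, 0.084, 0.996, -0.0]
wrist_force: [0.3, -0.2, 0.1]
opening: 0.999
grasp_force: 0.0
time_s: 30.65
eef_pos: [0.4572, 0.1806, 0.2147]
eef_rot: [-0.0, -0.086, 0.996, -0.0]
wrist_force: [-0.6, 0.0, 1.4]
opening: 1.001
grasp_force: 0.0
t 30.65 tcp [0.4572 0.1806 0.2147] yaw tool y 99.9 tilt [-0.001 -0.   ] open 1.001 gf 0.0 F [-0.6  0.   1.4] q6 -1.61
top 280 [ 0.535  -0.0103  0.151 ] [ 0.5129 -0.0317  0.147 ] [0.5573 0.0121 0.1553] ((0.5354668498039246, -0.009992877021431923), 0.023357270285487175)
top 4817 slope [0.0009 0.097 ] [[ 0.4708 -0.1689  0.0926]
 [ 0.6044  0.1458  0.1021]]
side 63 [ 0.5444 -0.0051  0.1517] [ 0.5334 -0.0254  0.1473] [0.5574 0.0107 0.1556] ((0.5465104579925537, -0.005900301039218903), 0.019947877153754234)
side 1753 slope [-0.0011  0.099 ] [[ 0.4696 -0.163   0.0928]
 [ 0.6043  0.1478  0.1025]]
```

View pics/k4.png

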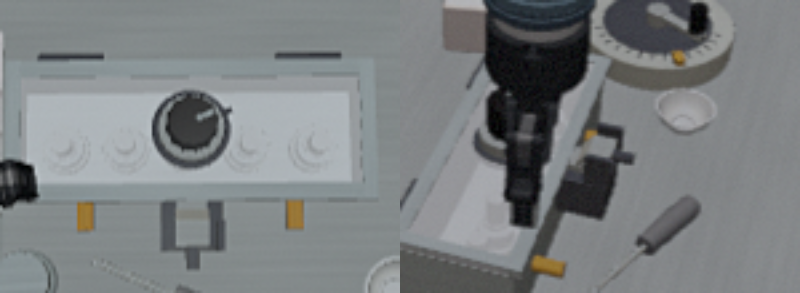

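The knob is centred at (0.535, -0.0105) with its top at 152 mm, matching its expected position on the shut lid. Its white marker points right and slightly up in the top view.

Run:
```python
from m import *
print(go([.535,-.0105,.21]),go([.535,-.0105,.116]))
```

```text
[ -4.38 -20.16   0.51] [ -4.38 -20.16   9.91]
```

```bash
python3 -m handwheel '[[[1,-1.5,-6,0,0,0,0],[1,-3,-12,0,0,0,0],[1,-4,-18,0,0,0,0],[1,-4.4,-20.2,0,0,0,0],[1,-4.4,-20.2,0,0,0,0],[1,-4.4,-20.2,5,0,0,0],[1,-4.4,-20.2,9,0,0,0],[1,-4.4,-20.2,9.9,0,0,0],[1,-4.4,-20.2,9.9,0,0,0]]]'
python3 -m handwheel '[[[-1,0,0,0,0,0,0],[-1,0,0,0,0,0,0],[-1,0,0,0,0,0,0],[-1,0,0,0,0,0,0]]]'
python3 - <<'E'
from m import *
look(); print(status.get_obs()['torque'])
E
```

```text
time_s: 31.98
eef_pos: [0.5358, -0.0097, 0.1167]
eef_rot: [-0.0, -0.088, 0.996, 0.0]
wrist_force: [0.2, -0.4, 1.0]
opening: 0.999
grasp_force: 0.0
time_s: 32.48
eef_pos: [0.537, -0.0115, 0.1181]
eef_rot: [0.001, -0.087, 0.996, -0.001]
wrist_force: [-1.5, -2.2, 6.6]
opening: 0.499
grasp_force: 60.2
t 32.48 tcp [ 0.537  -0.0115  0.1181] yaw tool y 99.98 tilt [ 0.003 -0.002] open 0.499 gf 60.20346522331238 F [-1.5 -2.2  6.6] q6 -1.99
[-0.16449877  0.27958585  0.05088032]
```

```bash
python3 -m handwheel '[[[-1,0,0,-0.15,0,0,8],[-1,0,0,-0.15,0,0,16],[-1,0,0,-0.15,0,0,24],[-1,0,0,-0.15,0,0,32],[-1,0,0,-0.15,0,0,40]]]'
python3 - <<'E'
from m import *
o=status.get_obs();print(o['torque'],o['q'][5])
E
python3 -m handwheel '[[[-1,0,0,0,0,0,8],[-1,0,0,0,0,0,16],[-1,0,0,0,0,0,24],[-1,0,0,0,0,0,32],[-1,0,0,0,0,0,40]]]'
python3 - <<'E'
from m import *
o=status.get_obs();print(o['torque'],o['q'][5])
c=camera('top'); cv2.imwrite('pics/k5.png',cv2.resize(c['frame'][150:260,260:410],(600,440)))
E
```

```text
time_s: 33.2
eef_pos: [0.5367, -0.0128, 0.1183]
eef_rot: [0.001, 0.261, 0.965, -0.001]
wrist_force: [1.7, -8.5, -4.1]
opening: 0.497
grasp_force: 62.3
[-1.38574419 -0.30164952  0.06276354] -1.283929080924811
time_s: 33.83
eef_pos: [0.5358, -0.0136, 0.1183]
eef_rot: [0.001, 0.576, 0.818, -0.002]
wrist_force: [-2.0, -11.3, -1.3]
opening: 0.5
grasp_force: 62.4
[-1.9659005   0.43773072  0.03652355] -0.5858297805993534
```

```bash
python3 -m handwheel '[[[-1,-0.2,-0.1,0,0,0,8],[-1,-0.2,-0.1,0,0,0,16],[-1,-0.2,-0.1,0,0,0,24]]]'
python3 - <<'E'
from m import *
o=status.get_obs();print(o['torque'],o['q'][5])
E
python3 -m handwheel '[[[-1,0,0,0,0,0,8],[-1,0,0,0,0,0,16]]]'
python3 - <<'E'
from m import *
o=status.get_obs();print(o['torque'],o['q'][5])
E
python3 -m handwheel '[[[-1,0,0,0,0,0,8],[-1,0,0,0,0,0,16]]]'
python3 - <<'E'
from m import *
o=status.get_obs();print(o['torque'],o['q'][5])
E
```

```text
time_s: 34.25
eef_pos: [0.535, -0.0141, 0.1182]
eef_rot: [0.0, 0.733, 0.68, -0.001]
wrist_force: [-4.2, -4.7, 1.7]
opening: 0.497
grasp_force: 62.7
[-0.8046742   0.71583621  0.08959797] -0.17115519884302927
time_s: 34.5
eef_pos: [0.5345, -0.0141, 0.1182]
eef_rot: [0.0, 0.82, 0.572, -0.002]
wrist_force: [-6.6, -3.7, 3.4]
opening: 0.5
grasp_force: 63.1
[-0.74771366  1.05042895  0.33022797] 0.107562506534344
time_s: 34.75
eef_pos: [0.5339, -0.0138, 0.1181]
eef_rot: [-0.0, 0.892, 0.452, -0.002]
wrist_force: [-8.5, -3.4, 5.6]
opening: 0.501
grasp_force: 63.1
[-0.60551727  1.35930764  0.26716087] 0.3870083042960337
```

```bash
cat > tq.py <<'E'
from m import *
o=status.get_obs();print('TZ',o['torque'][2].round(3),'q6',o['q'][5].round(3),'F',np.round(o['wrist_force'],1))
E
python3 -m handwheel '[[[-1,0,0,0,0,0,6]]]' >/dev/null; python3 tq.py
python3 -m handwheel '[[[-1,0,0,0,0,0,6]]]' >/dev/null; python3 tq.py
python3 -m handwheel '[[[-1,0,0,0,0,0,6]]]' >/dev/null; python3 tq.py
python3 -m handwheel '[[[-1,0,0,0,0,0,6]]]' >/dev/null; python3 tq.py
```

```text
TZ 0.323 q6 0.491 F [-8.6 -3.   5.8]
TZ 0.446 q6 0.595 F [-8.8 -3.   6.8]
TZ 0.268 q6 0.7 F [-8.9 -1.8  6.9]
TZ 0.285 q6 0.805 F [-10.4  -0.9   8.2]
```

```bash
python3 -m handwheel '[[[1,0,0,0,0,0,0],[1,0,0,0,0,0,0],[1,0,0,0,0,0,0],[1,0,0,-5,0,0,0],[1,0,0,-11,0,0,0],[1,0,0,-11,0,0,0]]]'
python3 - <<'E'
from m import *
look(); print(go([.45,.1,.25]),go([.40,.16,.23]))
E
```

```text
time_s: 36.0
eef_pos: [0.5391, -0.0136, 0.2338]
eef_rot: [0.003, 0.966, 0.259, 0.005]
wrist_force: [0.2, 0.1, 0.8]
opening: 0.997
grasp_force: 0.0
t 36.0 tcp [ 0.5391 -0.0136  0.2338] yaw tool y -59.98 tilt [ 0.011 -0.003] open 0.997 gf 0.0 F [0.2 0.1 0.8] q6 0.8
[ -1.8  -14.08  -2.18] [ -3.13 -21.78  -0.19]
```

Run:
```python
from m import *
np.set_printoptions(precision=4,suppress=True)
for n in('top','side'):
    c=camera(n); W=cloud(c); im=c['frame']; cv2.imwrite(f'pics/c_{n}.png',im)
    m=(W[...,2]>.028)&(W[...,2]<.12)&(np.hypot(W[...,0]-.452,W[...,1]+.375)<.13)
    L,k=ndimage.label(m); m=L==np.argmax(np.bincount(L.ravel())[1:])+1
    e=m&~ndimage.binary_erosion(m); 
    mm=m&(abs(W[...,2]-.036)<.004)
    e=mm&~ndimage.binary_erosion(ndimage.binary_closing(m,iterations=2))
    p=W[e][:,:2]
    r=least_squares(lambda v:np.hypot(p[:,0]-v[0],p[:,1]-v[1])-v[2],[.452,-.37,.095],loss='soft_l1',f_scale=.002); 
    r2=least_squares(lambda v:np.hypot(p[:,0]-v[0],p[:,1]-v[1])-.095,[.452,-.37],loss='soft_l1',f_scale=.002)
    print(n,len(p),'circle',r.x,r2.x)
    C=r2.x
    d=np.hypot(W[...,0]-C[0],W[...,1]-C[1])
    h=cv2.cvtColor(im,cv2.COLOR_BGR2HSV)
    o=(h[...,0]>8)&(h[...,0]<32)&(h[...,1]>110)&(h[...,2]>90)&(d<.11)
    L,k=ndimage.label(o,np.ones((3,3)))
    for i in range(1,k+1):
        q=W[L==i]; 
        if len(q)>4:
            t=q[q[:,2]>.042]; t=t if len(t) else q
            a=np.arctan2(t[:,1].mean()-C[1],t[:,0].mean()-C[0]); print('tab',len(q),q.mean(0),t.mean(0),'r',np.hypot(*(t.mean(0)[:2]-C)),'lever angle',(np.pi-a)%(2*np.pi), np.argwhere(L==i).mean(0))
    k=(W[...,2]>.06)&(W[...,2]<.1)&(d<.1); q=W[k]; t=q[q[:,2]>.082]
    kc=t.mean(0); a=np.arctan2(kc[1]-C[1],kc[0]-C[0]); print('knob',len(t),kc,'r',np.hypot(*(kc[:2]-C)),'angle',(np.pi-a)%(2*np.pi))
a=cv2.imread('pics/c_top.png')[180:290,410:540]
cv2.imwrite('pics/c6.png',cv2.resize(a,(650,550)))
```

```text
top 115 circle [ 0.4522 -0.3568  0.0931] [ 0.4521 -0.3563]
tab 33 [ 0.4124 -0.2834  0.044 ] [ 0.4116 -0.2832  0.0454] r 0.08357984012880006 lever angle 1.0643507719323817 [249.4545 439.3636]
knob 69 [ 0.4    -0.3269  0.0878] r 0.05988025484907249 angle 0.5142591408978103
side 79 circle [ 0.4508 -0.356   0.0931] [ 0.4505 -0.3547]
tab 20 [ 0.4117 -0.2838  0.0441] [ 0.4125 -0.2847  0.0451] r 0.07966427911431147 lever angle 1.0733338301478237 [171.1 393.9]
knob 31 [ 0.3993 -0.3256  0.0883] r 0.058845915297990235 angle 0.5170582210175545
```

View pics/c6.png

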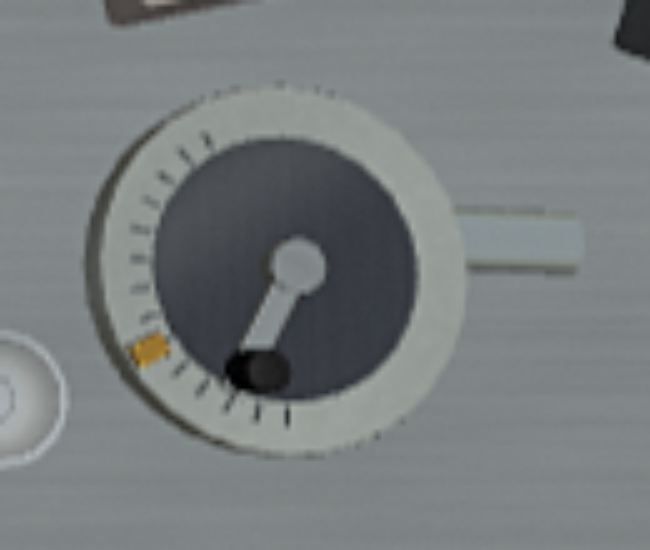

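The top picture shows the lever knob at crop (258,370) and the brass tab at (150,350). With the console centre at (0.452, -0.356), the knob radius comes out at 60 mm and the tab radius at 84 mm, matching the spec. The target knob point is (0.423, -0.304).

Run:
```python
from m import *
print(go([.400,-.327,.16]), Rt()[1].as_matrix().round(3).tolist())
```

```text
[-27.37  20.5    6.64] [[0.866, 0.5, -0.002], [0.5, -0.866, 0.001], [-0.002, -0.002, -1.0]]
```

```bash
python3 -m handwheel '[[[0.5,-4,3,0,0,0,10],[0.2,-8,6,0,0,0,20],[0.2,-12,9,0,0,0,30],[0.2,-16,12,1,0,0,40],[0.2,-20,15,3,0,0,50],[0.2,-24,18,5,0,0,59.4],[0.2,-27.4,20.5,6.6,0,0,59.4],[0.2,-27.4,20.5,6.6,0,0,59.4],[0.2,-27.4,20.5,6.6,0,0,59.4]]]'
python3 - <<'E'
from m import *
look(); print(go([.400,-.327,.059]), Rt()[1].as_matrix().round(3).tolist())
E
```

```text
time_s: 37.33
eef_pos: [0.4003, -0.3265, 0.1606]
eef_rot: [-0.001, 0.967, -0.254, -0.001]
wrist_force: [-0.0, 0.5, -0.0]
opening: 0.603
grasp_force: 0.0
t 37.33 tcp [ 0.4003 -0.3265  0.1606] yaw tool y -119.44 tilt [-0.001  0.002] open 0.603 gf 0.0 F [-0.   0.5 -0. ] q6 1.17
[-0.06  0.12 10.26] [[0.872, -0.49, -0.0], [-0.49, -0.872, 0.001], [-0.001, -0.0, -1.0]]
```

```bash
python3 -m handwheel '[[[0.2,0,0.1,5,0,0,0],[0.2,0,0.1,9,0,0,0],[0.2,0,0.1,10.1,0,0,0],[0.2,0,0.1,10.1,0,0,0],[-1,0,0.1,10.1,0,0,0],[-1,0,0.1,10.1,0,0,0],[-1,0,0.1,10.1,0,0,0],[-1,0,0.1,10.1,0,0,0]]]'
python3 -m handwheel '[[[-1,0.02,-0.5,0,0,0,5],[-1,0.1,-1.1,0,0,0,10.5],[-1,0.22,-1.6,0,0,0,15.7],[-1,0.4,-2.15,0,0,0,21],[-1,0.6,-2.6,0,0,0,26],[-1,0.885,-3.14,0,0,0,31.5],[-1,0.885,-3.14,0,0,0,31.5],[-1,0.885,-3.14,0,0,0,31.5]]]'
python3 - <<'E'
from m import *
p,_=Rt(); C=np.array([.4521,-.3563]); d=p[:2]-C; print(p,np.hypot(*d),(np.pi-np.arctan2(d[1],d[0])))
E
```

```text
time_s: 38.42
eef_pos: [0.4012, -0.3294, 0.0628]
eef_rot: [0.001, 0.967, -0.254, 0.001]
wrist_force: [-0.4, 0.5, 5.0]
opening: 0.238
grasp_force: 58.4
time_s: 39.42
eef_pos: [0.4247, -0.3073, 0.0628]
eef_rot: [0.001, 0.862, -0.506, 0.002]
wrist_force: [0.5, -4.7, 7.5]
opening: 0.242
grasp_force: 59.2
[ 0.42468482 -0.30732588  0.06276133] 0.05612536204179398 1.0604684715095702
```

```bash
python3 -m handwheel '[[[0.2,0,0,0,0,0,0],[0.2,0,0,0,0,0,0],[0.2,0,0,0,0,0,0],[0.2,0,0,-5,0,0,0],[0.2,0,0,-11,0,0,0],[0.2,-4,-12,-16,0,0,0],[0.2,-6,-18,-16,0,0,0],[0.2,-6,-18,-16,0,0,0]]]'
cat > lv.py <<'E'
from m import *
np.set_printoptions(precision=4,suppress=True)
look()
for n in('top','side'):
    c=camera(n); W=cloud(c); im=c['frame']; cv2.imwrite(f'pics/d_{n}.png',im)
    C=np.array([.4521,-.3563]) if n=='top' else np.array([.4505,-.3547])
    d=np.hypot(W[...,0]-C[0],W[...,1]-C[1])
    h=cv2.cvtColor(im,cv2.COLOR_BGR2HSV)
    o=(h[...,0]>8)&(h[...,0]<32)&(h[...,1]>110)&(h[...,2]>90)&(d<.11)&(W[...,2]>.04)
    t=W[o].mean(0); k=(W[...,2]>.06)&(W[...,2]<.1)&(d<.1); q=W[k]; kc=q[q[:,2]>.082].mean(0); 
    A=lambda v:np.pi-np.arctan2(v[1]-C[1],v[0]-C[0])
    print(n,o.sum(),'tab',t,A(t),'knob',len(q),kc,A(kc),'r',np.hypot(*(kc[:2]-C)))
a=cv2.imread('pics/d_top.png')[180:290,410:540]; b=cv2.imread('pics/d_side.png')[130:230,300:420]
cv2.imwrite('pics/d7.png',np.hstack([cv2.resize(a,(400,338)),cv2.resize(b,(400,338))]))
E
python3 lv.py
```

```text
time_s: 40.42
eef_pos: [0.5462, -0.1707, 0.2195]
eef_rot: [-0.0, 0.862, -0.507, 0.0]
wrist_force: [0.3, -0.6, -0.1]
opening: 0.601
grasp_force: 0.0
t 40.42 tcp [ 0.5462 -0.1707  0.2195] yaw tool y -150.93 tilt [ 0. -0.] open 0.601 gf 0.0 F [ 0.3 -0.6 -0.1] q6 2.12
top 0 tab [nan nan nan] nan knob 0 [nan nan nan] nan r nan
side 18 tab [ 0.4124 -0.2835  0.0455] 1.0793815034346528 knob 74 [ 0.4236 -0.3031  0.088 ] 1.0905088911123535 r 0.058224899468830846lv.py:10: RuntimeWarning: Mean of empty slice.
  t=W[o].mean(0); k=(W[...,2]>.06)&(W[...,2]<.1)&(d<.1); q=W[k]; kc=q[q[:,2]>.082].mean(0);
  ret = um.true_divide(
```

View pics/d7.png

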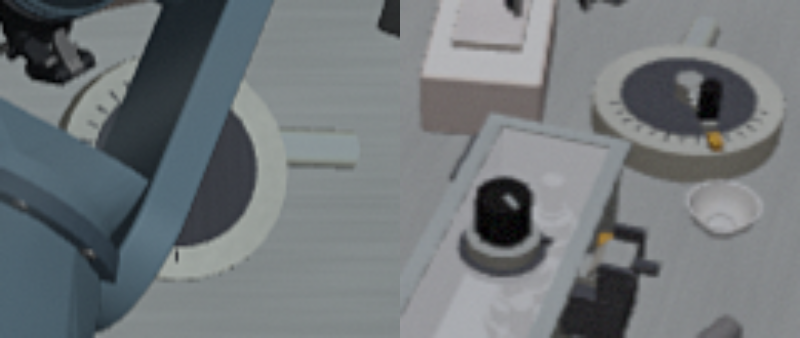

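```bash
python3 -m handwheel '[[[0.2,-6,0,-4,0,0,0],[0.2,-12,-1,-4,0,0,0],[0.2,-18,-1,-4,0,0,0],[0.2,-24,-2,-4,0,0,0],[0.2,-30,-2,-4,0,0,0],[0.2,-36,-3,-4,0,0,0],[0.2,-36,-3,-4,0,0,0],[0.2,-36,-3,-4,0,0,0]]]'
sed -i 's/^a=.*/a=cv2.imread("pics\/d_top.png")[140:290,260:540]; b=cv2.imread("pics\/d_side.png")[130:230,300:420]/; s/^cv2.imwrite.*/cv2.imwrite("pics\/d8.png",cv2.resize(a,(784,420)))/' lv.py
python3 lv.py
```

```text
time_s: 41.62
eef_pos: [0.3965, 0.156, 0.2585]
eef_rot: [0.001, 0.862, -0.507, -0.0]
wrist_force: [1.2, -0.3, 0.2]
opening: 0.6
grasp_force: 0.0
t 41.62 tcp [0.3965 0.156  0.2585] yaw tool y -150.94 tilt [-0.001 -0.001] open 0.6 gf 0.0 F [ 1.2 -0.3  0.2] q6 2.73
top 31 tab [ 0.4122 -0.2839  0.0445] 1.0675451470189632 knob 93 [ 0.4245 -0.3036  0.0878] 1.0875001157272273 r 0.05946816173193507
side 13 tab [ 0.4093 -0.2809  0.0459] 1.061843573014856 knob 2 [nan nan nan] nan r nanlv.py:10: RuntimeWarning: Mean of empty slice.
  t=W[o].mean(0); k=(W[...,2]>.06)&(W[...,2]<.1)&(d<.1); q=W[k]; kc=q[q[:,2]>.082].mean(0);
  ret = um.true_divide(
```

View pics/d8.png

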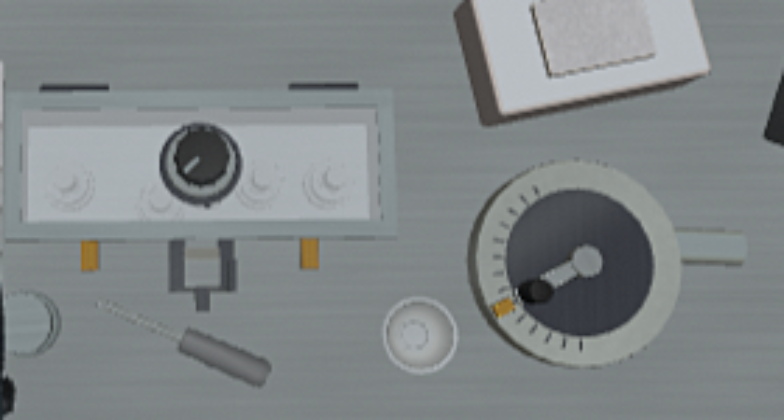

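The lever now points at the tab. One valve under the lid, at crop (160,205), has shifted toward the chamber front since the lid was shut, so I'll look closer to see whether it still stands.

Run:
```python
import cv2,numpy as np
a=cv2.imread('pics/d_top.png')[165:230,255:405]; b=cv2.imread('pics/d_side.png')[150:280,270:390]
f=lambda x:cv2.convertScaleAbs(x,alpha=1.6,beta=-110)
cv2.imwrite('pics/v9.png',np.vstack([cv2.resize(f(a),(640,277),interpolation=cv2.INTER_CUBIC)]))
cv2.imwrite('pics/v10.png',cv2.resize(f(b),(550,596),interpolation=cv2.INTER_CUBIC))
```

```text
(no output)
```

View pics/v9.png

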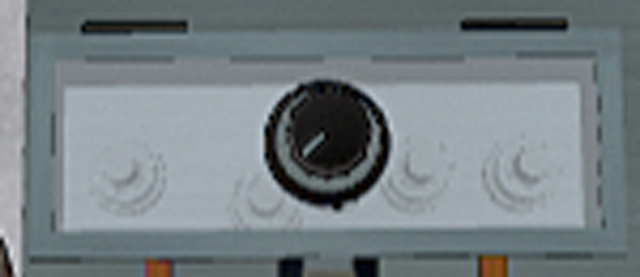

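View pics/v10.png

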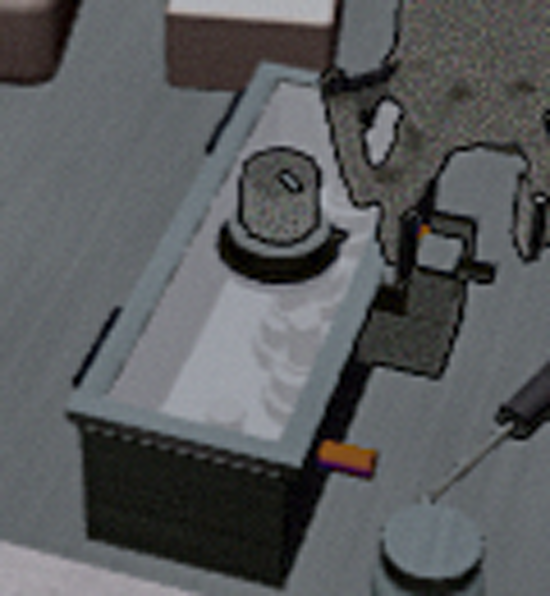

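```bash
python3 -m handwheel '[[[0.2,-5,0,0,0,0,-10],[0.2,-10,0,0,0,0,-20],[0.2,-15,0,0,0,0,-30],[0.2,-20,0,0,0,0,-40],[0.2,-25,0,0,0,0,-50],[0.2,-30,0,0,0,0,-60],[0.2,-36,0,0,0,0,-70],[0.2,-40,0,0,0,0,-80],[0.2,-40,0,0,0,0,-90],[0.2,-40,0,0,0,0,-90]]]'
python3 - <<'E'
from m import *
look()
T=camera('top'); S=camera('side')
cv2.imwrite('pics/e_top.png',T['frame']);cv2.imwrite('pics/e_side.png',S['frame'])
def ray(c,u,v,z):
    E=np.array(c['extrinsics']); d=E[:3,:3]@np.array([(u-c['cx'])/c['fx'],(v-c['cy'])/c['fy'],1]); s=(z-E[2,3])/d[2]; return E[:3,3]+s*d
for u,v in((125,170),(268,198),(420,165),(527,162)): print(ray(T,u/4.267+255,v/4.267+165,.0775).round(4))
f=lambda x:cv2.convertScaleAbs(x,alpha=1.9,beta=-160)
cv2.imwrite('pics/e11.png',cv2.resize(f(S['frame'][150:275,275:375]),(480,600),interpolation=cv2.INTER_CUBIC))
E
```

```text
time_s: 43.08
eef_pos: [0.2029, 0.5064, 0.2584]
eef_rot: [0.0, 0.968, 0.25, -0.0]
wrist_force: [-0.2, 0.4, 0.2]
opening: 0.604
grasp_force: 0.0
t 43.08 tcp [0.2029 0.5064 0.2584] yaw tool y -61.06 tilt [-0.    -0.001] open 0.604 gf 0.0 F [-0.2  0.4  0.2] q6 2.04
[0.5233 0.1052 0.0775]
[0.5065 0.0224 0.0775]
[ 0.5254 -0.0659  0.0775]
[ 0.5268 -0.1281  0.0775]
```

View pics/e11.png

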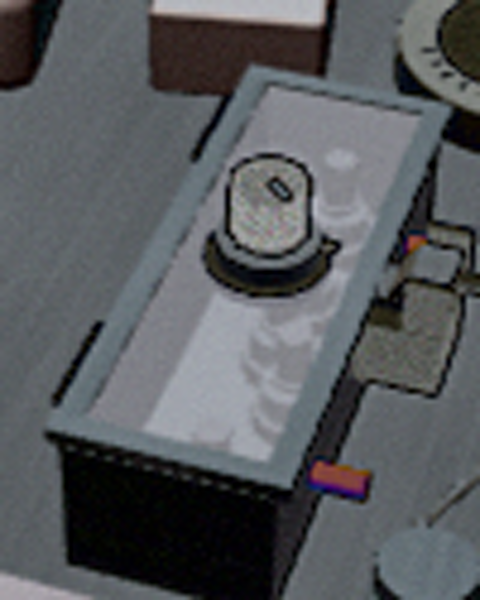

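```bash
python3 -m handwheel '[[[0.2,0,6,-4,0,0,0],[0.2,0,12,-4,0,0,0],[0.2,-1,18,-4,0,0,0],[0.2,-3,24,-4,0,0,0],[0.2,-5,30,-4,0,0,0],[0.2,-7,36,-4,0,0,0],[0.2,-9,42,-4,0,0,0],[0.2,-11,48,-4,0,0,0],[0.2,-11.6,54,-4,0,0,0],[0.2,-11.6,54,-4,0,0,0]]]'
python3 -m handwheel '[[[0.2,0,0,0,0,0,0],[0.2,0,0,0,0,0,0]]]'
python3 - <<'E'
from m import *
look(); t,r=Rt()
c=camera('wrist'); cv2.imwrite('pics/w.png',c['frame'])
H=np.array(c['hand_eye']); o=status.get_obs(); print({k:c[k] for k in('fx','cx','cy')},H.round(3).tolist())
def proj(p):
    q=H[:3,:3].T@(r.inv().apply(np.array(p)-t)-H[:3,3]); a=np.arctan2(np.hypot(*q[:2]),q[2]); return (np.array([c['cx'],c['cy']])+c['fx']*a*q[:2]/np.hypot(*q[:2])).round(0), a
for p in ((.534,-.011,.1),(.476,.158,.09),(.476,-.18,.09),(.528,-.02,.078),(.508,.023,.078)): print(p,proj(p))
E
```

```text
time_s: 44.52
eef_pos: [0.3637, -0.0256, 0.2991]
eef_rot: [0.0, 0.969, 0.246, 0.0]
wrist_force: [-0.0, 1.1, 1.0]
opening: 0.597
grasp_force: 0.0
time_s: 44.78
eef_pos: [0.3629, -0.0205, 0.2989]
eef_rot: [-0.0, 0.968, 0.252, 0.0]
wrist_force: [-0.1, 0.1, 0.5]
opening: 0.599
grasp_force: 0.0
t 44.77 tcp [ 0.3629 -0.0205  0.2989] yaw tool y -60.84 tilt [0. 0.] open 0.599 gf 0.0 F [-0.1  0.1  0.5] q6 0.68
{'fx': 309.70691628693146, 'cx': 319.8653481841279, 'cy': 200.17911855509362} [[0.0, -0.952, -0.306, 0.078], [1.0, 0.0, 0.0, 0.0], [-0.0, -0.306, 0.952, -0.143], [0.0, 0.0, 0.0, 1.0]]
(0.534, -0.011, 0.1) (array([389.,  39.]), np.float64(0.5655807203410583))
(0.476, 0.158, 0.09) (array([232.,  17.]), np.float64(0.6568934323223213))
(0.476, -0.18, 0.09) (array([475., 158.]), np.float64(0.5191360983460469))
(0.528, -0.02, 0.078) (array([389.,  51.]), np.float64(0.5311681762937426))
(0.508, 0.023, 0.078) (array([348.,  46.]), np.float64(0.5067432490823668))
```

Run:
```python
import cv2,numpy as np
a=cv2.imread('pics/w.png')[0:150,220:480]
cv2.imwrite('pics/w13.png',cv2.resize(cv2.convertScaleAbs(a,alpha=1.5,beta=-80),(780,450),interpolation=cv2.INTER_CUBIC))
```

```text
(no output)
```

View pics/w13.png

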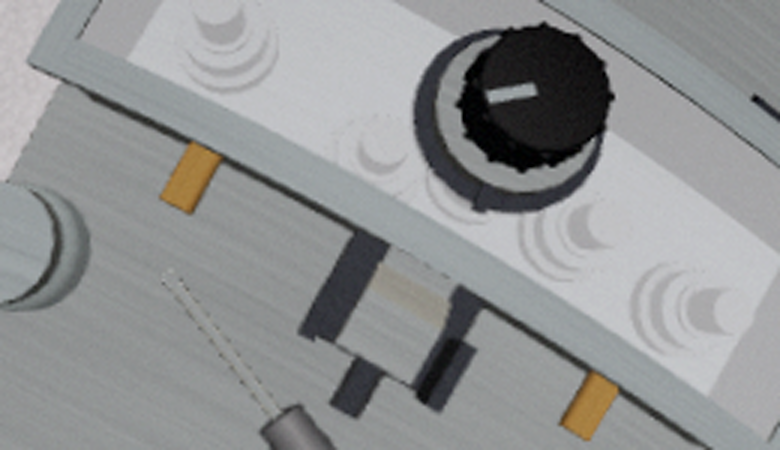

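The wrist view shows all five valves upright in the chamber. The shifted one is at (380,155) and the centre one's base rings show under the collar at (455,195). The lid is flat and the bolt is forward over the tongue at about (415,270).

```bash
python3 -c "
from bench import ctrl
print(ctrl.hand_in())"
```

```text
the job is handed in; nothing more can be done
None
```

The job is handed in, with no verdict returned: five valves upright in the chamber (one moved after the lid shut, still upright), lid shut and apparently latched (judged by force and view), knob tightened through about two clicks by torque, and lever within about 0.02 rad of the tab.

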